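# Put the specimen jars into the roll-top cabinet and lock it

## Task

Roll the cabinet's tambour door fully open, stand every specimen jar upright on the floor inside, and roll the door fully shut. Then turn the dial on the cabinet's pod clockwise until its pointer is at the white mark and pull it fully out (up) to lock. Leave the beaker, the carton and the amber bottle standing where they are.

Things in the scene. Friction and masses are not known exactly. Their poses are not given: they have to be found in the camera images.
- cabinet: white roll-top sample cabinet, fixed, 420 deep (x) x 324 wide (y) x 240 high, half-round end cheeks of radius 210 about door_axis. Origin under its centre on the bench, x away from the robot (opening faces -x), z up. Inner space y -150..150, front sill x -195..-175, 79 high. A grey control pod 100 x 104 x 170 high stands against its -y side, centre x -120, y -214
- cabinet_floor (a point): point on the inner floor amid the row where jars are best stood: cabinet x -100, y 0, 12 above the bench; axes as the cabinet. The row runs along y. With the door fully open, the opening reaches from the sill (x -175) to x = +28 at the top, so jars go in from above
- door_axis (a point): point in the middle of the tambour's axis of curvature, 30 above the bench; the axis is the cabinet's y
- door (a joint): travel of the tambour door along its circular track (slats at radius 200 about door_axis), rad: 0 shut with its lower edge on the sill, 1.431 fully open, rolled up and over the back. Stays where it is left; moving it takes about 3 to 6 N at the grip
- door_grip (a point): point in the wooden fin that rolls the door: on the lowest slat at mid width, 14 thick (cabinet y), 26 along the arc, radius 204 to 250; this point at radius 230. At door angle q it stands 20.5 degrees + q above level in front of door_axis, so it passes over the top. Pinch it across its thickness, tool down all the way; the fin pivots between the fingers
- dial (a joint): angle of the lock dial on the pod's top, rad, grows clockwise seen from above, range 0 to 2.8; 1.4 = its white pointer is at the raised white mark on the pod, on the robot's side. Friction about 0.04 N m
- dial_grip (a point): point on the dial's vertical axis at the height to grip: the dial is a black disc 58 dia with an upright bar 56 long, 14 thick, 28 high (from 9 to 37 above its underside), this point is 26 above its underside. Grip across the 14 thickness
- dial_pointer (a point): tip of the white pointer line at one end of the bar, 28 from the dial's axis and 36 above its underside; the bar's direction runs from dial_grip to here
- dial_mark (a point): the raised white mark on the pod's top, 40 from the dial's axis on the cabinet's -x side
- lock (a joint): how far the whole dial is pulled up out of the pod, m: 0 pushed in, 0.014 pulled fully out (locked). Stays where it is left, friction about 3 N
- jar1: loose white specimen jar with screw lid, straight cylinder 56 dia x 85 tall, 0.1 to 0.2 kg, upright. Origin: centre of its underside, z up. Grip across the diameter. Two to four of the four jars are present (None from the start = absent)
- jar2: loose white specimen jar with screw lid, straight cylinder 56 dia x 85 tall, 0.1 to 0.2 kg, upright. Origin: centre of its underside, z up. Grip across the diameter. Two to four of the four jars are present (None from the start = absent)
- jar3: loose white specimen jar with screw lid, straight cylinder 56 dia x 85 tall, 0.1 to 0.2 kg, upright. Origin: centre of its underside, z up. Grip across the diameter. Two to four of the four jars are present (None from the start = absent)
- jar4: loose white specimen jar with screw lid, straight cylinder 56 dia x 85 tall, 0.1 to 0.2 kg, upright. Origin: centre of its underside, z up. Grip across the diameter. Two to four of the four jars are present (None from the start = absent)
- beaker: bystander: loose open beaker 66 dia x 85 tall, standing among the jars; origin under its centre
- carton: bystander: loose cardboard carton 62 x 62 x 75 tall, standing among the jars; origin under its centre
- reagent: bystander: loose amber bottle 72 dia x 170 tall beside the cabinet; origin under its centre
Not all that is in view belongs to the job. Leave any green look-alike of the jar4 alone. What is shaped like the jar2 but black is not meant.

How it is judged:
On the way, in this order (a step that is already met when the one before it is completed fails the run):
1. the tambour door is rolled fully open (above 1.25 rad) (value of joint door above 1.25 rad), for 0.2 s.
2. every jar stands upright and released on the floor inside the cabinet (x of jar1 in the frame of cabinet between -0.17 and 0.12 m and y of jar1 in the frame of cabinet between -0.14 and 0.14 m and z of jar1 in the frame of cabinet between 0.004 and 0.025 m and angle between each of jar1, jar2, jar3, jar4's own z axis and vertical below 0.35 rad and x of jar2 in the frame of cabinet between -0.17 and 0.12 m and y of jar2 in the frame of cabinet between -0.14 and 0.14 m and z of jar2 in the frame of cabinet between 0.004 and 0.025 m and x of jar3 in the frame of cabinet between -0.17 and 0.12 m and y of jar3 in the frame of cabinet between -0.14 and 0.14 m and z of jar3 in the frame of cabinet between 0.004 and 0.025 m and x of jar4 in the frame of cabinet between -0.17 and 0.12 m and y of jar4 in the frame of cabinet between -0.14 and 0.14 m and z of jar4 in the frame of cabinet between 0.004 and 0.025 m and contact force between the fingers and jar1 below 0.5 N and contact force between the fingers and jar2 below 0.5 N and contact force between the fingers and jar3 below 0.5 N and contact force between the fingers and jar4 below 0.5 N), for 0.3 s.
3. the door is rolled shut (below 0.06 rad), jars inside (value of joint door below 0.06 rad and x of jar1 in the frame of cabinet between -0.17 and 0.12 m and y of jar1 in the frame of cabinet between -0.14 and 0.14 m and z of jar1 in the frame of cabinet between 0.004 and 0.025 m and angle between each of jar1, jar2, jar3, jar4's own z axis and vertical below 0.35 rad and x of jar2 in the frame of cabinet between -0.17 and 0.12 m and y of jar2 in the frame of cabinet between -0.14 and 0.14 m and z of jar2 in the frame of cabinet between 0.004 and 0.025 m and x of jar3 in the frame of cabinet between -0.17 and 0.12 m and y of jar3 in the frame of cabinet between -0.14 and 0.14 m and z of jar3 in the frame of cabinet between 0.004 and 0.025 m and x of jar4 in the frame of cabinet between -0.17 and 0.12 m and y of jar4 in the frame of cabinet between -0.14 and 0.14 m and z of jar4 in the frame of cabinet between 0.004 and 0.025 m), for 0.2 s.
4. the dial is turned to the mark (within 0.14 rad), still pushed in (value of joint dial between 1.26 and 1.54 rad and value of joint lock below 0.004 m and value of joint door below 0.06 rad), for 0.2 s.
5. the dial is pulled out more than 10 mm, still at the mark (value of joint dial between 1.26 and 1.54 rad and value of joint lock above 0.01 m and value of joint door below 0.06 rad), for 0.2 s.
At the end, for the whole second after the job is handed in: Every jar present stands upright (within 0.35 rad), released and at rest on the cabinet's inner floor; the door is shut (below 0.06 rad); the dial is within 0.14 rad of the mark and pulled out more than 10 mm (all of step 2 and all of step 5 and linear speed of each of jar1, jar2, jar3, jar4 below 0.1 m/s); the robot touches nothing.
It fails at once if the beaker is knocked over or pushed more than 8 cm (distance of beaker from where it was at the start of the episode above 0.08 m or angle between beaker's own z axis and vertical above 0.5 rad).
It fails at once if the carton is knocked over or pushed more than 8 cm (distance of carton from where it was at the start of the episode above 0.08 m or angle between carton's own z axis and vertical above 0.5 rad).
It fails at once if the reagent bottle is knocked over or pushed more than 8 cm (distance of reagent from where it was at the start of the episode above 0.08 m or angle between reagent's own z axis and vertical above 0.5 rad).
Of jar1, jar2, jar3, jar4 only 2 to 4 are there at a start; the rules pass over those that are not, and their reading is None.
At some moment in a run one of jar1, jar2, jar3, jar4 may be knocked a few centimetres aside while the robot is not near it.
It also fails if it takes over 210 s, if anything falls off the work surface, if the arm or the gripper's body presses on something with over 40 N, if the wrist force passes 120 N, or if a joint passes its speed limit or range.

## Robot

A 6-joint arm with a two-finger parallel gripper is mounted at the origin on the work surface. World frame = base frame: x ahead of the robot, y to its left, z up, the work surface at z = 0. Lengths are in m, angles in rad, forces in N, time in s.
With the tool pointing down it reaches from about 0.35 to 0.775 m from the base axis. Payload 5.5 kg.
Tool frame: the origin (TCP) lies at the very end of the fingers, on their centre line; the grasp point (between the pads) lies 19 mm behind it; z points along the fingers, y is the line along which they close (so a half turn about z gives the same grasp; the last joint's range is limited). The gripper opens to 85 mm and grips with 20 to 120 N. Pads are 22 mm wide; open, the fingers measure 114 mm over their backs; the gripper's body (76 mm by 85 mm) begins 54 mm behind the grasp point. The pads swing forward as they close: fully open they stand 13 mm farther back than shut.
Start: joints at [-1.4, 0.313, 0.046, 1.304, 0, 1.431], TCP at [0.176, -0.547, 0.231] pointing down, gripper open.
Joint ranges: [-2.76, 2.76], [-0.86, 1.69], [-1.03, 1.26], [-2.2, 2.34], [-1.47, 1.5], [-3.14, 3.14]. Speed limits (rad/s): [2.57, 2.57, 3.14, 3.14, 3.14, 3.14].

## Interface

Orientations are given as a unit quaternion [x, y, z, w].
In Python, from cell import sensors, viewer, workorder gives the robot as it stands. The module is installed in compiled form; this text tells all that it offers.
- The arm moves only by the shell command python3 -m handwheel 'ROWS' [OPENING] [FORCE]. ROWS is JSON, a list of rows, each a list of 2 entries, a list of its own where there are three numbers: the shift along the tool's x, y, z in m, then the turn about the tool's z in degrees. In form: [[[dx, dy, dz], twist], ...]. A call has 1 to 8 rows; each row is the pose to reach, as a shift and turn from the pose commanded when the call began, along the tool's axes at that moment; what a row does not reach only later rows make up. A row lasts 1/10 s, in which the tool goes at most 50 mm and 8.59 degrees, less where a joint would pass 70% of its speed; a pose out of reach is approached as far as the arm can. A call with a gripper value outside its range is refused whole. OPENING is the closure, from 0 (fully open) to 1 (shut), set as the call begins (- or left out, the last holds). The fingers move at their own pace and stop on an object; FORCE is the grip in N (left out, the last holds). Time passes only in rows, so rows that repeat a pose let the fingers close. It gives the time, the measured TCP pose, the force, the opening and the grip force at its end, in the units of the state.
- sensors.read_state(): the state, without advancing time (a new reading comes with each control period).
- viewer.grab_frame(name): name is "scene" or "top" or "wrist"; returns (picture, depth): 384x512x3 uint8, red, green, blue; 384x512 float32, m along the optical axis (not along the pixel's ray), 0 where there is no reading.
- viewer.camera_info(name): a dict with "vfov" (degrees; the focal length in pixels is half the picture's height over the tangent of half this angle, whatever the lens; pixels are square), "cx", "cy" (the principal point, pixels), "position" and "rotation" of the camera in the world. Camera axes: x right, y up, looking along -z (the intrinsics and any distortion apply to the point x, -y, -z); pixel columns grow to the right and rows downward; lengths in m; the calibration is good to about 2 mm. A picture is of the moment at which its call begins: read the wrist's pose just before it. camera_info takes no time and is no camera call; for the wrist camera it gives the pose at the moment of the call.
- workorder.job_done(): hands the job in; it is judged then, once.
Trained networks look in the newest picture that a camera, given by its name, has taken for a name from the list of things; names that differ only in an ending like _2 or _b are one class to them, and where a whole thing is asked for, a point or a joint stands for the part that bears it (a point fixed in the world has none). Each returns a list of dicts, best first, with "score" (0 to 1); they miss things now and then, are a little off and sometimes report something else, mostly with a low value. They report only what shows in the picture. A call takes as long as a camera call. They do not tell look-alikes from the thing itself.
- viewer.spot_in(label, camera): "extent" ([left, top, right, bottom] in pixels, round what is visible of it).
- viewer.tip_of(label, camera): "location" ([column, row] in pixels: a listed point, or the origin of a listed thing).
The state is a dict: "t": time; "q": joint angles; "qvel": joint speeds; "effort": joint torques, N m; "ee_pos": TCP position; "eef_rot": TCP orientation; "contact_force": force on the tool from outside, world axes, zero at the start; "moment": the same for the moment, N m; "grip_width": finger opening in m; "gripper_force": force on a finger pad.
Only numpy, scipy, OpenCV 4.12 (cv2) and the standard library are available. Lean on these libraries where they do the work, as an engineer would, in place of code of your own. Each camera call takes 0.05 s, during which the arm holds its last target. There are 200 camera calls.

## Working session

There is one attempt and no reset: what is moved stays moved. The work goes in short steps, Python scripts to look and compute and a shell command to move; the robot and the scene stay as the last step left them, time stands still between calls to the robot, and variables do not carry over. Pictures are saved under pics/ and viewed, at most 14 in all, crops included, and the job is handed in when it is done.

```bash
mkdir -p pics; cat > h.py <<'E'
import numpy as np, cv2
from cell import sensors, viewer, workorder
from scipy.spatial.transform import Rotation as R
def cam(n):
    c=viewer.camera_info(n); p=np.array(c["position"]); r=np.array(c["rotation"])
    if r.shape!=(3,3): r=R.from_quat(r).as_matrix()
    return c,p,r,192/np.tan(np.radians(c["vfov"])/2)
def ray(n,u,v):
    c,p,r,f=cam(n); return p, r@np.array([(u-c["cx"])/f,-(v-c["cy"])/f,-1.])
def at_depth(n,u,v,d):
    p,k=ray(n,u,v); return p+k*d
def at_z(n,u,v,z):
    p,k=ray(n,u,v); return p+k*(z-p[2])/k[2]
def save(n,name):
    im,d=viewer.grab_frame(n); cv2.imwrite(f"pics/{name}.png",im[:,:,::-1]); np.save(f"pics/{name}.npy",d); return im,d
E
python3 - <<'E'
from h import *
for n in("scene","top"):
    print(n,viewer.camera_info(n)); im,d=save(n,n+"0")
    for l in["cabinet","door_grip","dial_grip","dial_pointer","dial_mark","cabinet_floor","door_axis","jar1","beaker","carton","reagent"]:
        for o in viewer.tip_of(l,n)[:6]:
            u,v=o["location"]; ui,vi=int(round(u)),int(round(v))
            dd=d[vi,ui] if 0<=ui<512 and 0<=vi<384 else 0
            print(l,round(o["score"],2),np.round([u,v]),np.round(at_depth(n,u,v,dd),3) if dd else None,np.round(at_z(n,u,v,0),3))
print(sensors.read_state())
a=cv2.imread("pics/scene0.png");b=cv2.imread("pics/top0.png")
E
```

```text
scene {'vfov': 53.092836484496175, 'cx': 250.53959882483787, 'cy': 191.09398207125105, 'position': array([0.9843773 , 0.09283389, 1.34844329]), 'rotation': array([0.1124428 , 0.13080784, 0.75317627, 0.63480031])}
cabinet 0.66 [179. 216.] [ 0.7   -0.172  0.226] [ 0.642 -0.225  0.   ]
door_grip 0.71 [185. 148.] [ 0.441 -0.227  0.151] [ 0.372 -0.267  0.   ]
dial_grip 0.81 [113. 157.] [ 0.539 -0.432  0.208] [ 0.457 -0.528  0.   ]
dial_pointer 0.55 [100. 153.] [ 0.445 -0.589 -0.004] [ 0.447 -0.587  0.   ]
dial_mark 0.76 [118. 149.] [ 0.491 -0.443  0.17 ] [ 0.42 -0.52  0.  ]
dial_mark 0.65 [299. 182.] [0.467 0.182 0.071] [0.438 0.187 0.   ]
cabinet_floor 0.82 [185. 184.] [ 0.597 -0.178  0.23 ] [ 0.518 -0.233  0.   ]
cabinet_floor 0.71 [298. 180.] [0.465 0.179 0.083] [0.431 0.184 0.   ]
cabinet_floor 0.38 [118. 151.] [ 0.5   -0.44   0.175] [ 0.427 -0.52   0.   ]
door_axis 0.86 [179. 212.] [ 0.688 -0.174  0.23 ] [ 0.628 -0.229  0.   ]
jar1 0.9 [347. 221.] [0.578 0.365 0.063] [0.558 0.378 0.   ]
jar1 0.83 [322. 216.] [0.576 0.276 0.074] [0.553 0.286 0.   ]
jar1 0.77 [266. 175.] [0.454 0.064 0
[... 1920 characters left out ...]
': array([-1.39959138e+00,  3.13213209e-01,  4.61012449e-02,  1.30358881e+00,
       -2.93900289e-05,  1.43117774e+00]), 'qvel': array([ 1.37728274e-04, -5.37673807e-04, -3.02088644e-05,  4.10580450e-05,
       -6.45864188e-04, -7.75266156e-04]), 'effort': array([ 6.28456764e-04, -4.80480051e+01,  2.98811299e+01,  4.17540223e-04,
        2.01089347e-05, -1.25919490e-05]), 'ee_pos': array([ 0.17583953, -0.54750086,  0.23131617]), 'eef_rot': array([ 9.87947877e-01,  1.54786917e-01, -1.39387012e-05,  4.80006544e-05]), 'contact_force': array([-0.67679847,  0.76379053, -0.01634096]), 'moment': array([-0.00239895, -0.02937671, -0.03501021]), 'gripper_force': 0.0, 'grip_width': 0.08527434534387045}
```

View pics/top0.png

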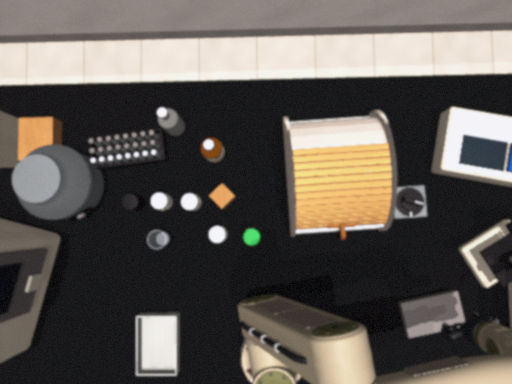

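View pics/scene0.png

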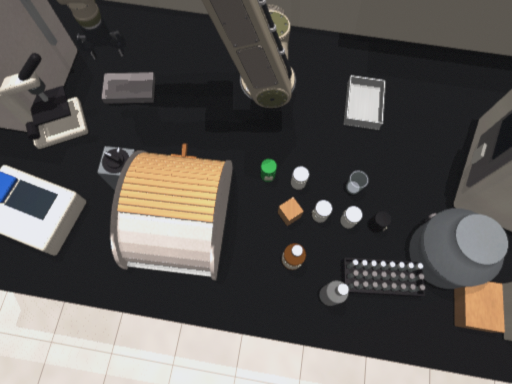

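```bash
cat >> h.py <<'E'
from scipy.optimize import least_squares
def w2c(c,p): # cabinet->world, c=(x,y,yaw)
    k,s=np.cos(c[2]),np.sin(c[2]); return np.array([c[0]+k*p[0]-s*p[1],c[1]+s*p[0]+k*p[1],p[2]])
def go(pos,yaw=None):
    s=sensors.read_state(); r=R.from_quat(s["eef_rot"]).as_matrix()
    d=r.T@(np.array(pos)-s["ee_pos"]); y0=np.arctan2(r[1,0],r[0,0])
    print("shift",np.round(d,4),"twist",None if yaw is None else round(np.degrees(y0-yaw),1),"yawnow",round(np.degrees(y0),1))
E
python3 - <<'E'
from h import *
P={"cabinet":(0,0,0),"cabinet_floor":(-.1,0,.012),"door_axis":(0,0,.03),"door_grip":(-.2154,0,.1106),"dial_mark":(-.16,-.214,.172),"dial_grip":(-.12,-.214,.196)}
O={"scene":[(179,216),(185,184),(179,212),(185,148),(118,149),(113,157)],"top":[(331,176),(334,203),(331,172),(342,235),(408,212),(412,203)]}
rays=[(n,list(P.values())[i],ray(n,*uv)) for n in O for i,uv in enumerate(O[n])]
def res(c,flat=True):
    o=[]
    for n,p,(a,k) in rays:
        w=w2c(c,p); o.append((a+k*(w[2]-a[2])/k[2]-w)[:2])
    return np.ravel(o)
s=least_squares(res,[.64,-.22,0],loss="soft_l1",f_scale=.01); print(s.x,np.degrees(s.x[2])); print(np.round(res(s.x).reshape(-1,2),3))
# cheek/edge yaw check from depth: top camera points z>.2 near cabinet
for n in("scene","top"):
    d=np.load(f"pics/{n}0.npy"); c,p,r,f=cam(n)
    v,u=np.mgrid[:384,:512]; X=p+(np.stack([(u-c["cx"])/f,-(v-c["cy"])/f,-np.ones_like(u)],-1)*d[...,None])@r.T
    m=(X[...,2]>.225)&(X[...,2]<.26)&(abs(X[...,0]-.63)<.2)&(abs(X[...,1]+.22)<.22); q=X[m]
    print(n,len(q),cv2.minAreaRect(q[:,:2].astype(np.float32)))
    m=(abs(X[...,2]-.17)<.006)&(abs(X[...,0]-.52)<.08)&(abs(X[...,1]+.44)<.08); q=X[m]
    print(n,len(q),np.percentile(q[:,:2],[2,50,98],axis=0) if len(q) else 0,cv2.minAreaRect(q[:,:2].astype(np.float32)))
go(w2c(s.x,(-.222,0,.2)),s.x[2])
E
```

```text
[ 0.63783356 -0.21943262  0.06406911] 3.6708894249234083
[[ 0.005 -0.006]
 [-0.017 -0.003]
 [-0.002 -0.002]
 [-0.001 -0.003]
 [-0.     0.001]
 [ 0.001  0.001]
 [-0.003  0.001]
 [-0.001  0.001]
 [ 0.008  0.005]
 [ 0.004 -0.001]
 [ 0.006  0.009]
 [-0.006  0.001]]
scene 3593 ((0.6460257768630981, -0.22050923109054565), (0.1594090461730957, 0.32564279437065125), 3.312974452972412)
scene 466 [[ 0.48666051 -0.48968313]
 [ 0.53853251 -0.44324878]
 [ 0.58377308 -0.37542463]] ((0.5348106622695923, -0.4260595738887787), (0.09983856976032257, 0.13291269540786743), 1.6113042831420898)
top 3859 ((0.6361930966377258, -0.21933132410049438), (0.17289038002490997, 0.3253425061702728), 2.284006118774414)
top 654 [[ 0.48318217 -0.48838736]
 [ 0.5195598  -0.43578731]
 [ 0.58119656 -0.37103598]] ((0.5328313112258911, -0.42534464597702026), (0.10103043168783188, 0.1317119598388672), 0.9384740591049194)
shift [ 0.3249 -0.2253  0.0313] twist 14.1 yawnow 17.8
```

```bash
python3 -m handwheel '[[[0.04,-0.028,0],3],[[0.08,-0.056,0],6],[[0.12,-0.084,0],9],[[0.16,-0.112,0],12],[[0.2,-0.14,0],14.5],[[0.24,-0.168,0],14.5],[[0.28,-0.196,0],14.5],[[0.315,-0.22,0],14.5]]' 0; python3 -m handwheel '[[[0,0,0],0],[[0,0,0],0]]'
cat > fin.py <<'E'
from h import *
import sys
im,d=save("wrist",sys.argv[1]); print(sensors.read_state()["ee_pos"])
for l in sys.argv[2:]:
    l,z=l.split(":")
    for o in viewer.tip_of(l,"wrist")[:3]:
        u,v=o["location"]; print(l,round(o["score"],2),np.round([u,v]),np.round(at_z("wrist",u,v,float(z)),3))
E
python3 fin.py w1 door_grip:.1106 dial_grip:.196 dial_mark:.172
```

```text
t: 2.0
ee_pos: [0.4095, -0.2397, 0.2316]
eef_rot: [1.0, 0.029, 0.0, 0.0]
contact_force: [0.9, -1.0, 0.2]
grip_width: 0.0851
gripper_force: 0.0
t: 2.2
ee_pos: [0.409, -0.2408, 0.2314]
eef_rot: [1.0, 0.03, 0.0, 0.0]
contact_force: [0.2, -1.3, -0.8]
grip_width: 0.0854
gripper_force: 0.0
[ 0.4085537  -0.24163703  0.23134972]
door_grip 0.69 [243. 159.] [ 0.43  -0.229  0.111]
```

View pics/w1.png

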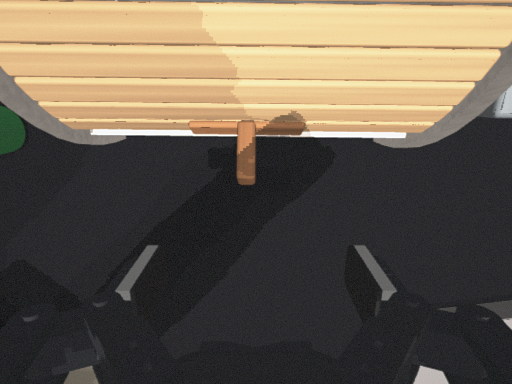

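```bash
python3 - <<'E'
from h import *
for uv in((246,184),(247,124),(92,131),(405,136)):
  for z in(.105,.13,.079): print(uv,z,np.round(at_z("wrist",*uv,z),4))
d=np.load("pics/w1.npy"); 
for v in(140,160,178): print(v,np.round(at_depth("wrist",246,v,d[v,246]),4))
go([.42,-.2295,.092],.05)
E
```

```text
(246, 184) 0.105 [ 0.4053 -0.2338  0.105 ]
(246, 184) 0.13 [ 0.4127 -0.2342  0.13  ]
(246, 184) 0.079 [ 0.3975 -0.2334  0.079 ]
(247, 124) 0.105 [ 0.4589 -0.2321  0.105 ]
(247, 124) 0.13 [ 0.4614 -0.2326  0.13  ]
(247, 124) 0.079 [ 0.4564 -0.2315  0.079 ]
(92, 131) 0.105 [ 0.4454 -0.0987  0.105 ]
(92, 131) 0.13 [ 0.4491 -0.1117  0.13  ]
(92, 131) 0.079 [ 0.4415 -0.0853  0.079 ]
(405, 136) 0.105 [ 0.4565 -0.3695  0.105 ]
(405, 136) 0.13 [ 0.4592 -0.3573  0.13  ]
(405, 136) 0.079 [ 0.4537 -0.3823  0.079 ]
140 [ 0.4508 -0.2327  0.1427]
160 [ 0.4372 -0.2336  0.1502]
178 [ 0.4246 -0.2343  0.1547]
shift [ 0.0128 -0.0125  0.1393] twist 0.3 yawnow 3.2
```

```bash
python3 -m handwheel '[[[0.022,-0.0078,0.03],0],[[0.022,-0.0078,0.07],0],[[0.022,-0.0078,0.1],0],[[0.022,-0.0078,0.114],0],[[0.022,-0.0078,0.114],0]]' 0; python3 -m handwheel '[[[0,0,0],0],[[0,0,0],0],[[0,0,0],0],[[0,0,0],0],[[0,0,0],0],[[0,0,0],0]]' 1 25
python3 - <<'E'
from h import *
d=viewer.grab_frame("top")
save("top","top1");save("wrist","w2")
cv2.imwrite("pics/c1.png",np.hstack([cv2.imread("pics/w2.png")[60:384,:],cv2.resize(cv2.imread("pics/top1.png")[80:270,270:430],(272,324))]))
E
```

```text
t: 2.9
ee_pos: [0.4278, -0.2325, 0.1149]
eef_rot: [1.0, 0.028, -0.002, -0.002]
contact_force: [0.3, 0.1, 0.6]
grip_width: 0.0854
gripper_force: 0.0
t: 3.5
ee_pos: [0.43, -0.232, 0.1176]
eef_rot: [1.0, 0.029, 0.0, -0.0]
contact_force: [-0.3, 3.2, 2.5]
grip_width: 0.0137
gripper_force: 29.4
```

View pics/c1.png

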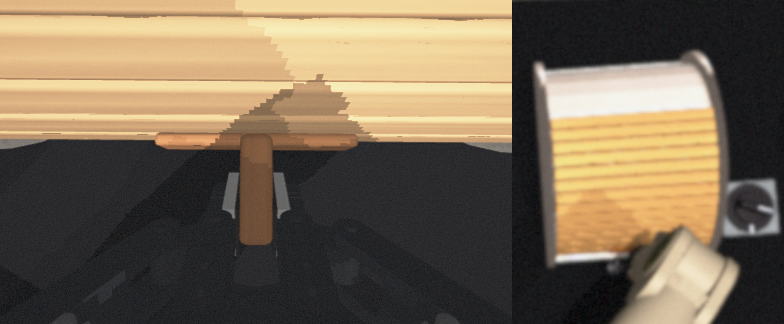

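```bash
python3 -m handwheel '[[[0.0096,0,-0.017],0],[[0.0203,0,-0.0328],0],[[0.0324,0,-0.0475],0],[[0.0457,0,-0.0615],0],[[0.0599,0,-0.0741],0],[[0.0753,0,-0.0855],0],[[0.0914,0,-0.0957],0],[[0.1084,0,-0.1046],0]]' 1 30;  python3 -m handwheel '[[[0,0,0],0],[[0,0,0],0]]'
```

```text
t: 4.45
ee_pos: [0.5366, -0.2266, 0.2214]
eef_rot: [1.0, 0.028, -0.003, 0.0]
contact_force: [-4.4, -1.5, -2.1]
grip_width: 0.0139
gripper_force: 30.4
t: 4.65
ee_pos: [0.5391, -0.2265, 0.2224]
eef_rot: [1.0, 0.029, 0.001, 0.0]
contact_force: [0.9, 2.6, 4.0]
grip_width: 0.0133
gripper_force: 32.6
```

```bash
python3 -m handwheel '[[[0.0176,0,-0.0073],0],[[0.0358,0,-0.0132],0],[[0.0543,0,-0.0176],0],[[0.0732,0,-0.0205],0],[[0.0923,0,-0.0218],0],[[0.1114,0,-0.0216],0],[[0.1304,0,-0.0197],0],[[0.1472,0,-0.0168],0]]';  python3 -m handwheel '[[[0,0,0],0],[[0,0,0],0],[[0,0,0],0]]'
```

```text
t: 5.45
ee_pos: [0.6855, -0.2191, 0.2396]
eef_rot: [1.0, 0.028, 0.0, 0.001]
contact_force: [-0.9, -1.5, 6.1]
grip_width: 0.0138
gripper_force: 36.6
t: 5.75
ee_pos: [0.6867, -0.2191, 0.2393]
eef_rot: [1.0, 0.029, 0.002, 0.001]
contact_force: [6.5, -2.0, 3.2]
grip_width: 0.0135
gripper_force: 36.3
```

```bash
python3 -m handwheel '[[[0,0,0],0],[[0,0,0],0],[[0,0,0],0],[[0,0,-0.03],0],[[0,0,-0.07],0],[[-0.04,0,-0.07],0]]' 0
python3 - <<'E'
from h import *
go([.548,.278,.31],np.radians(93))
im,d=save("top","top2")
for l in("jar1","door_grip"):
    for o in viewer.tip_of(l,"top")[:6]:
        u,v=o["location"]; print(l,round(o["score"],2),np.round([u,v]),np.round(at_z("top",u,v,0),3),im[int(v),int(u)])
E
```

```text
t: 6.35
ee_pos: [0.6559, -0.2242, 0.3153]
eef_rot: [1.0, 0.03, 0.009, 0.005]
contact_force: [0.3, -2.1, 0.7]
grip_width: 0.0853
gripper_force: 0.0
shift [-0.0777 -0.5077 -0.0009] twist -89.6 yawnow 3.4
jar1 0.82 [193. 204.] [0.544 0.278 0.   ] [246 246 250]
jar1 0.82 [133. 207.] [0.535 0.498 0.   ] [47 45 48]
jar1 0.62 [164. 202.] [0.551 0.386 0.   ] [246 246 250]
jar1 0.52 [251. 238.] [0.418 0.071 0.   ] [ 71 202  97]
jar1 0.49 [219. 233.] [0.438 0.185 0.   ] [246 246 249]
door_grip 0.7 [340. 153.] [ 0.716 -0.254  0.   ] [62 61 62]
door_grip 0.42 [218. 232.] [0.441 0.192 0.   ] [246 246 248]
```

```bash
python3 -m handwheel '[[[-0.0078,-0.04,0],-8.5],[[-0.015,-0.08,0],-17],[[-0.022,-0.12,0],-25.5],[[-0.03,-0.16,0],-34],[[-0.037,-0.2,0],-42.5],[[-0.045,-0.24,0],-51],[[-0.052,-0.28,0],-59.5],[[-0.06,-0.32,0],-68]]'; python3 -m handwheel '[[[-0.003,-0.045,0.02],-8.5],[[-0.005,-0.09,0.04],-17],[[-0.008,-0.11,0.06],-23],[[-0.008,-0.11,0.08],-23],[[-0.008,-0.11,0.08],-23],[[-0.008,-0.11,0.08],-23]]'
python3 fin.py w3 jar1:0 carton:0 beaker:0; python3 -c "
from h import *
d=np.load('pics/w3.npy'); print(0)
go([.546,.278,.06],np.radians(93))"
```

```text
t: 7.3
ee_pos: [0.5662, 0.0975, 0.3086]
eef_rot: [0.811, 0.585, 0.0, 0.0]
contact_force: [1.3, 0.3, 0.4]
grip_width: 0.0854
gripper_force: 0.0
t: 7.9
ee_pos: [0.4602, 0.1235, 0.229]
eef_rot: [0.68, 0.733, -0.0, 0.0]
contact_force: [0.4, -0.4, 0.4]
grip_width: 0.0848
gripper_force: 0.0
[0.46090234 0.1234601  0.22955692]
jar1 0.77 [240. 106.] [0.439 0.184 0.   ]
jar1 0.75 [223. 201.] [0.425 0.065 0.   ]
jar1 0.56 [346.  25.] [0.548 0.278 0.   ]
carton 0.98 [349. 128.] [0.57  0.169 0.   ]
0
shift [0.1479 0.0957 0.1698] twist 1.3 yawnow 94.3
```

View pics/w3.png

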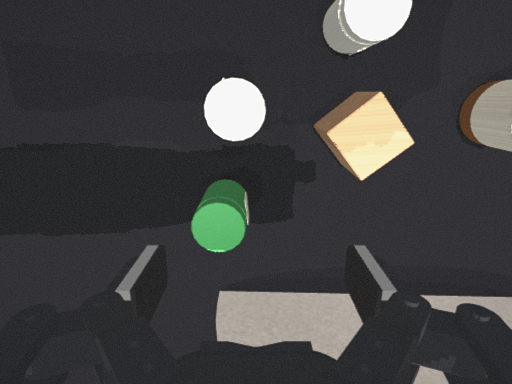

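```bash
python3 - <<'E'
from h import *
print(np.round([at_z("wrist",235,109,.085),at_z("wrist",367,8,.085)],4)); go([.438,.184,.041],np.radians(93))
E
```

```text
[[0.4386 0.185  0.085 ]
 [0.5427 0.2738 0.085 ]]
shift [ 0.0622 -0.019   0.1886] twist 1.3 yawnow 94.3
```

```bash
python3 -m handwheel '[[[0.03,-0.01,0],1.3],[[0.0632,-0.0187,0.02],1.3],[[0.0632,-0.0187,0.06],1.3],[[0.0632,-0.0187,0.1],1.3],[[0.0632,-0.0187,0.14],1.3],[[0.0632,-0.0187,0.17],1.3],[[0.0632,-0.0187,0.187],1.3],[[0.0632,-0.0187,0.188],1.3]]'; python3 -m handwheel '[[[0,0,0],0],[[0,0,0],0],[[0,0,0],0],[[0,0,0],0]]' 1 30;  python3 -m handwheel '[[[0,0,-0.03],0],[[0,0,-0.07],0],[[0,0,-0.12],0],[[0,0,-0.17],0],[[0,0,-0.22],0],[[0,0,-0.25],0]]' ; python3 - <<'E'
from h import *
c=(.638,-.2205,.05)
for y in(-.08,0,.08): go(w2c(c,(-.1,y,.055)),c[2]+np.pi/2); print(w2c(c,(-.1,y,.055)))
E
```

```text
t: 8.9
ee_pos: [0.4355, 0.1846, 0.0387]
eef_rot: [0.688, 0.725, -0.002, -0.001]
contact_force: [-1.0, 0.6, -0.8]
grip_width: 0.0854
gripper_force: 0.0
t: 9.3
ee_pos: [0.4383, 0.1854, 0.0423]
eef_rot: [0.688, 0.725, 0.001, 0.001]
contact_force: [-0.2, -0.4, 6.0]
grip_width: 0.0552
gripper_force: 32.5
t: 9.9
ee_pos: [0.4375, 0.1853, 0.2953]
eef_rot: [0.688, 0.725, 0.002, 0.002]
contact_force: [-0.1, 0.3, -1.3]
grip_width: 0.0558
gripper_force: 32.6
shift [-0.4957  0.0774  0.2403] twist 0.1 yawnow 93.0
[ 0.54212331 -0.30539794  0.055     ]
shift [-0.4157  0.0776  0.2403] twist 0.1 yawnow 93.0
[ 0.53812497 -0.22549792  0.055     ]
shift [-0.3357  0.0778  0.2404] twist 0.1 yawnow 93.0
[ 0.53412664 -0.1455979   0.055     ]
```

```bash
python3 -m handwheel '[[[-0.03,0.005,-0.01],0],[[-0.075,0.012,-0.02],0],[[-0.12,0.02,-0.02],0],[[-0.165,0.03,-0.02],0],[[-0.21,0.038,-0.02],0],[[-0.255,0.046,-0.02],0],[[-0.3,0.054,-0.02],0],[[-0.345,0.06,-0.02],0]]'; python3 -m handwheel '[[[-0.045,0.006,0],0],[[-0.09,0.012,0],0],[[-0.13,0.0174,0],0],[[-0.148,0.0174,0],0],[[-0.1507,0.0174,0],0],[[-0.1507,0.0174,0],0],[[-0.1507,0.0174,0],0]]'
python3 - <<'E'
from h import *
c=(.638,-.2205,.05)
go(w2c(c,(-.1,-.08,.056)),c[2]+np.pi/2)
save("wrist","w4");save("top","top3")
cv2.imwrite("pics/c2.png",np.hstack([cv2.imread("pics/w4.png")[60:384,:],cv2.resize(cv2.imread("pics/top3.png")[80:270,270:430],(272,324))]))
E
```

```text
t: 10.7
ee_pos: [0.5148, -0.1581, 0.311]
eef_rot: [0.688, 0.725, 0.0, 0.0]
contact_force: [0.5, 0.2, -0.8]
grip_width: 0.0554
gripper_force: 32.6
t: 11.4
ee_pos: [0.5399, -0.3047, 0.311]
eef_rot: [0.688, 0.726, 0.0, -0.0]
contact_force: [-0.5, 0.2, -0.9]
grip_width: 0.0552
gripper_force: 32.6
shift [-0.0008  0.0022  0.255 ] twist 0.2 yawnow 93.1
```

View pics/c2.png

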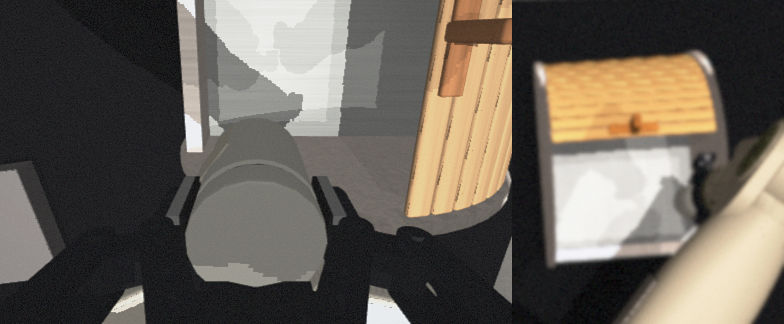

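```bash
python3 -m handwheel '[[[-0.001,0.002,0.04],0],[[-0.001,0.002,0.085],0],[[-0.001,0.002,0.13],0],[[-0.001,0.002,0.17],0],[[-0.001,0.002,0.205],0],[[-0.001,0.002,0.235],0],[[-0.001,0.002,0.25],0],[[-0.001,0.002,0.2545],0]]'; python3 -m handwheel '[[[0,0,0],0],[[0,0,0],0]]'
```

```text
t: 12.3
ee_pos: [0.5408, -0.3046, 0.0544]
eef_rot: [0.688, 0.726, -0.0, -0.002]
contact_force: [-8.1, 5.4, 16.7]
grip_width: 0.0553
gripper_force: 34.1
t: 12.5
ee_pos: [0.5431, -0.3069, 0.0577]
eef_rot: [0.688, 0.726, 0.0, 0.001]
contact_force: [0.2, 0.1, -1.2]
grip_width: 0.0553
gripper_force: 32.7
```

```bash
python3 -m handwheel '[[[0,0,0.002],0],[[0,0,0.002],0]]'; python3 -m handwheel '[[[0,0,0],0],[[0,0,0],0],[[0,0,0],0],[[0,0,0],0]]' 0; python3 -m handwheel '[[[0,0,-0.03],0],[[0,0,-0.07],0],[[0,0,-0.12],0],[[0,0,-0.17],0],[[0,0,-0.21],0],[[0,0,-0.23],0]]'
python3 - <<'E'
from h import *
im,d=save("top","top4")
for o in viewer.tip_of("jar1","top")[:6]:
    u,v=o["location"]; print(round(o["score"],2),np.round([u,v]),np.round(at_z("top",u,v,0),3),im[int(v),int(u)])
go([.546,.276,.3],np.radians(93))
E
```

```text
t: 12.7
ee_pos: [0.5426, -0.3071, 0.0551]
eef_rot: [0.688, 0.725, 0.0, 0.001]
contact_force: [-0.5, 0.6, -1.5]
grip_width: 0.0554
gripper_force: 32.7
t: 13.1
ee_pos: [0.5421, -0.3069, 0.0543]
eef_rot: [0.688, 0.725, -0.0, 0.0]
contact_force: [-0.9, -0.2, -0.4]
grip_width: 0.0856
gripper_force: 0.0
t: 13.7
ee_pos: [0.543, -0.3075, 0.2892]
eef_rot: [0.688, 0.725, 0.0, 0.003]
contact_force: [1.3, -0.0, -0.9]
grip_width: 0.0855
gripper_force: 0.0
0.8 [134. 207.] [0.537 0.492 0.   ] [51 49 49]
0.65 [253. 237.] [0.422 0.064 0.   ] [ 76 201  96]
0.59 [167. 203.] [0.548 0.375 0.   ] [200 197 203]
0.57 [192. 203.] [0.548 0.281 0.   ] [245 245 249]
0.57 [359. 199.] [ 0.549 -0.317  0.   ] [194 186 174]
shift [ 0.5828  0.0333 -0.0142] twist 0.0 yawnow 93.0
```

```bash
python3 -m handwheel '[[[0.04,0.002,0],0],[[0.085,0.005,0],0],[[0.13,0.008,0],0],[[0.175,0.01,0],0],[[0.22,0.013,0],0],[[0.265,0.016,0],0],[[0.31,0.019,0],0],[[0.355,0.02,0],0]]'; python3 -m handwheel '[[[0.045,0.003,0.02],0],[[0.09,0.006,0.04],0],[[0.13,0.01,0.05],0],[[0.15,0.012,0.06],0],[[0.15,0.012,0.06],0],[[0.15,0.012,0.06],0]]'
python3 fin.py w5 jar1:0 carton:0 beaker:0; python3 - <<'E'
from h import *
im=cv2.imread("pics/w5.png"); m=(im.min(2)>200).astype(np.uint8)
n,_,st,ce=cv2.connectedComponentsWithStats(m)
for i in range(1,n):
    if st[i,4]>800: print(st[i],np.round(ce[i]),np.round(at_z("wrist",*ce[i],.085),4))
go([.546,.276,.041],np.radians(93))
E
```

```text
t: 14.6
ee_pos: [0.5426, 0.0506, 0.2824]
eef_rot: [0.688, 0.725, -0.001, -0.001]
contact_force: [0.6, 0.3, 0.2]
grip_width: 0.0856
gripper_force: 0.0
t: 15.2
ee_pos: [0.5466, 0.1992, 0.2226]
eef_rot: [0.688, 0.726, -0.001, -0.001]
contact_force: [0.5, -0.6, 0.4]
grip_width: 0.0854
gripper_force: 0.0
[0.54707817 0.19862438 0.22339787]
jar1 0.68 [160. 254.] [0.427 0.063 0.   ]
jar1 0.56 [258.  90.] [0.547 0.278 0.   ]
carton 0.89 [273. 185.] [ 0.571  0.167 -0.   ]
[ 233   57   64   68 3399] [264.  90.] [0.5517 0.2777 0.085 ]
[ 384  142   80   76 1788] [408. 167.] [0.6909 0.216  0.085 ]
[ 481  197   31   50 1120] [499. 221.] [0.792  0.1667 0.085 ]
[ 161  336  192   24 1974] [255. 342.] [0.5577 0.0038 0.085 ]
shift [0.078  0.002  0.1835] twist -0.1 yawnow 92.9
```

```bash
python3 -m handwheel '[[[0.04,0.002,0],0],[[0.078,0.003,0.01],0],[[0.079,0.0035,0.05],0],[[0.079,0.0035,0.095],0],[[0.079,0.0035,0.135],0],[[0.079,0.0035,0.165],0],[[0.079,0.0035,0.181],0],[[0.079,0.0035,0.182],0]]'; python3 -m handwheel '[[[0,0,0],0],[[0,0,0],0],[[0,0,0],0],[[0,0,0],0]]' 1 30;  python3 -m handwheel '[[[0,0,-0.03],0],[[0,0,-0.07],0],[[0,0,-0.12],0],[[0,0,-0.17],0],[[0,0,-0.22],0],[[0,0,-0.265],0]]' ; python3 - <<'E'
from h import *
c=(.638,-.2205,.05)
go(w2c(c,(-.1,0,.056)),c[2]+np.pi/2)
E
```

```text
t: 16.2
ee_pos: [0.5454, 0.2765, 0.0397]
eef_rot: [0.689, 0.725, -0.002, -0.001]
contact_force: [-0.8, 0.1, 0.2]
grip_width: 0.0851
gripper_force: 0.0
t: 16.6
ee_pos: [0.5485, 0.2785, 0.0442]
eef_rot: [0.688, 0.725, 0.001, 0.001]
contact_force: [0.8, -1.4, 7.1]
grip_width: 0.0548
gripper_force: 32.1
t: 17.2
ee_pos: [0.5464, 0.2784, 0.3101]
eef_rot: [0.688, 0.725, 0.001, 0.0]
contact_force: [1.0, 0.2, -2.2]
grip_width: 0.0552
gripper_force: 32.8
shift [-0.5029 -0.0352  0.2537] twist 0.2 yawnow 93.0
```

```bash
python3 -m handwheel '[[[-0.04,-0.003,0],0],[[-0.085,-0.006,0],0],[[-0.13,-0.01,0],0],[[-0.175,-0.013,0],0],[[-0.22,-0.016,0],0],[[-0.265,-0.019,0],0],[[-0.31,-0.022,0],0],[[-0.355,-0.025,0],0]]'; python3 -m handwheel '[[[-0.045,-0.003,0],0],[[-0.09,-0.006,0],0],[[-0.13,-0.01,0],0],[[-0.148,-0.0102,0],0],[[-0.148,-0.0102,0],0],[[-0.148,-0.0102,0],0]]'; python3 - <<'E'
from h import *
c=(.638,-.2205,.05)
go(w2c(c,(-.1,0,.056)),c[2]+np.pi/2)
E
```

```text
t: 18.0
ee_pos: [0.54, -0.079, 0.3073]
eef_rot: [0.688, 0.726, 0.0, -0.0]
contact_force: [0.6, 0.4, -1.5]
grip_width: 0.0557
gripper_force: 33.0
t: 18.6
ee_pos: [0.5379, -0.2253, 0.307]
eef_rot: [0.688, 0.725, 0.0, -0.001]
contact_force: [0.5, 0.4, -0.8]
grip_width: 0.0554
gripper_force: 32.9
shift [-0.0005  0.0003  0.251 ] twist 0.1 yawnow 93.0
```

```bash
python3 -m handwheel '[[[0,0,0.04],0],[[0,0,0.085],0],[[0,0,0.13],0],[[0,0,0.17],0],[[0,0,0.205],0],[[0,0,0.235],0],[[0,0,0.249],0],[[0,0,0.251],0]]'; python3 -m handwheel '[[[0,0,0],0],[[0,0,0.001],0],[[0,0,0.002],0]]';python3 -m handwheel '[[[0,0,0],0],[[0,0,0],0],[[0,0,0],0],[[0,0,0],0]]' 0; python3 -m handwheel '[[[0,0,-0.03],0],[[0,0,-0.07],0],[[0,0,-0.12],0],[[0,0,-0.17],0],[[0,0,-0.21],0],[[0,0,-0.23],0]]'
python3 - <<'E'
from h import *
im,d=save("top","top5")
for o in viewer.tip_of("jar1","top")[:6]:
    u,v=o["location"]; print(round(o["score"],2),np.round([u,v]),np.round(at_z("top",u,v,0),3),im[int(v),int(u)])
go([.55,.3,.23],np.radians(93))
E
```

```text
t: 19.4
ee_pos: [0.5375, -0.223, 0.0551]
eef_rot: [0.687, 0.726, -0.0, -0.001]
contact_force: [-0.6, 0.6, -2.0]
grip_width: 0.0553
gripper_force: 33.1
t: 19.7
ee_pos: [0.5388, -0.2255, 0.0549]
eef_rot: [0.688, 0.726, 0.0, 0.001]
contact_force: [-0.3, -0.4, 6.2]
grip_width: 0.0558
gripper_force: 33.8
t: 20.1
ee_pos: [0.5382, -0.226, 0.0544]
eef_rot: [0.688, 0.725, 0.0, 0.0]
contact_force: [-0.6, 0.2, -0.3]
grip_width: 0.0852
gripper_force: 0.0
t: 20.7
ee_pos: [0.5392, -0.2266, 0.289]
eef_rot: [0.688, 0.725, 0.001, 0.003]
contact_force: [1.0, -0.2, -0.1]
grip_width: 0.0851
gripper_force: 0.0
0.81 [332. 205.] [ 0.53  -0.221  0.   ] [175 167 155]
0.79 [250. 234.] [0.434 0.074 0.   ] [ 72 200  98]
0.71 [137. 205.] [0.541 0.483 0.   ] [39 37 39]
0.63 [167. 204.] [0.544 0.375 0.   ] [175 176 177]
0.56 [225. 194.] [0.578 0.163 0.   ] [231 167 101]
shift [0.5258 0.0376 0.0564] twist -0.0 yawnow 93.0
```

```bash
python3 -m handwheel '[[[0.04,0.002,0],0],[[0.085,0.005,0],0],[[0.13,0.008,0],0],[[0.175,0.01,0],0],[[0.22,0.013,0],0],[[0.265,0.016,0],0],[[0.31,0.019,0],0],[[0.355,0.025,0],0]]'; python3 -m handwheel '[[[0.045,0.003,0.02],0],[[0.09,0.006,0.04],0],[[0.135,0.01,0.05],0],[[0.165,0.012,0.06],0],[[0.165,0.012,0.06],0],[[0.165,0.012,0.06],0]]'
python3 fin.py w6 jar1:0 carton:0 beaker:0; python3 - <<'E'
from h import *
im=cv2.imread("pics/w6.png"); m=(im.min(2)>200).astype(np.uint8)
n,_,st,ce=cv2.connectedComponentsWithStats(m)
for i in range(1,n):
    if st[i,4]>800: print(st[i],np.round(ce[i]),np.round(at_z("wrist",*ce[i],.085),4))
go([.55,.38,.041],np.radians(93))
E
```

```text
t: 21.6
ee_pos: [0.5434, 0.1316, 0.2826]
eef_rot: [0.688, 0.725, -0.001, -0.001]
contact_force: [1.5, -1.0, 0.1]
grip_width: 0.0855
gripper_force: 0.0
t: 22.2
ee_pos: [0.5467, 0.2955, 0.2221]
eef_rot: [0.688, 0.726, -0.002, -0.001]
contact_force: [0.3, 0.4, 0.2]
grip_width: 0.0857
gripper_force: 0.0
[0.5472359  0.29477391 0.22301948]
jar1 0.69 [266.  83.] [0.555 0.382 0.   ]
jar1 0.56 [159. 312.] [0.422 0.066 0.   ]
carton 0.56 [266. 252.] [0.569 0.169 0.   ]
beaker 0.91 [150.  70.] [0.426 0.389 0.   ]
[  77   21   91   83 2125] [133.  66.] [0.4395 0.3877 0.085 ]
[ 236   48   67   67 3427] [270.  81.] [0.5563 0.3815 0.085 ]
shift [0.0858 0.0062 0.1835] twist -0.1 yawnow 92.9
```

View pics/w6.png

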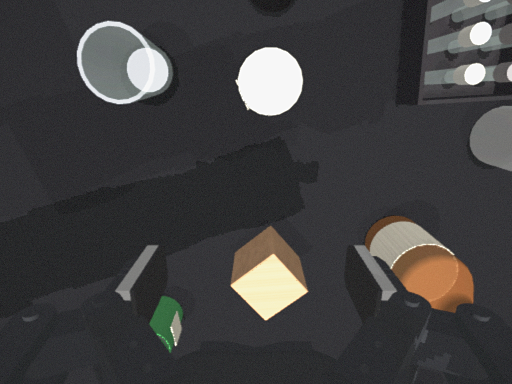

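```bash
python3 -m handwheel '[[[0.04,0.006,0],0],[[0.085,0.012,0.01],0],[[0.0868,0.0122,0.05],0],[[0.0868,0.0122,0.095],0],[[0.0868,0.0122,0.135],0],[[0.0868,0.0122,0.165],0],[[0.0868,0.0122,0.181],0],[[0.0868,0.0122,0.182],0]]'; python3 -m handwheel '[[[0,0,0],0],[[0,0,0],0],[[0,0,0],0],[[0,0,0],0]]' 1 30;  python3 -m handwheel '[[[0,0,-0.03],0],[[0,0,-0.07],0],[[0,0,-0.12],0],[[0,0,-0.17],0],[[0,0,-0.22],0],[[0,0,-0.265],0]]' ; python3 - <<'E'
from h import *
c=(.638,-.2205,.05)
go(w2c(c,(-.1,.08,.056)),c[2]+np.pi/2)
E
```

```text
t: 23.2
ee_pos: [0.5541, 0.3804, 0.0395]
eef_rot: [0.689, 0.725, -0.002, -0.001]
contact_force: [0.2, -0.4, -0.6]
grip_width: 0.0853
gripper_force: 0.0
t: 23.6
ee_pos: [0.5568, 0.3831, 0.0444]
eef_rot: [0.688, 0.725, 0.002, 0.001]
contact_force: [-0.3, -1.5, 6.5]
grip_width: 0.0556
gripper_force: 32.5
t: 24.2
ee_pos: [0.5551, 0.3827, 0.3104]
eef_rot: [0.688, 0.725, 0.001, 0.0]
contact_force: [0.6, -0.3, -0.5]
grip_width: 0.0551
gripper_force: 32.5
shift [-0.5267 -0.0493  0.2538] twist 0.2 yawnow 93.0
```

```bash
python3 -m handwheel '[[[-0.04,-0.004,0],0],[[-0.085,-0.008,0],0],[[-0.13,-0.012,0],0],[[-0.175,-0.016,0],0],[[-0.22,-0.02,0],0],[[-0.265,-0.024,0],0],[[-0.31,-0.029,0],0],[[-0.355,-0.033,0],0]]'; python3 -m handwheel '[[[-0.045,-0.004,0],0],[[-0.09,-0.008,0],0],[[-0.13,-0.012,0],0],[[-0.16,-0.016,0],0],[[-0.172,-0.0163,0],0],[[-0.172,-0.0163,0],0],[[-0.172,-0.0163,0],0]]'; python3 - <<'E'
from h import *
c=(.638,-.2205,.05)
go(w2c(c,(-.1,.08,.056)),c[2]+np.pi/2)
save("scene","s7");save("top","top7")
cv2.imwrite("pics/c7.png",np.hstack([cv2.resize(cv2.imread("pics/s7.png")[100:300,80:280],(400,400)),cv2.resize(cv2.imread("pics/top7.png")[80:280,260:460],(400,400))]))
E
```

```text
t: 25.0
ee_pos: [0.5406, 0.0249, 0.3076]
eef_rot: [0.688, 0.726, 0.0, 0.0]
contact_force: [0.7, -0.1, -1.5]
grip_width: 0.0552
gripper_force: 32.6
t: 25.7
ee_pos: [0.5338, -0.1454, 0.3073]
eef_rot: [0.688, 0.726, 0.0, -0.0]
contact_force: [-0.4, 0.7, -1.7]
grip_width: 0.0559
gripper_force: 32.6
shift [-0.0004  0.0003  0.2513] twist 0.2 yawnow 93.0
```

View pics/c7.png

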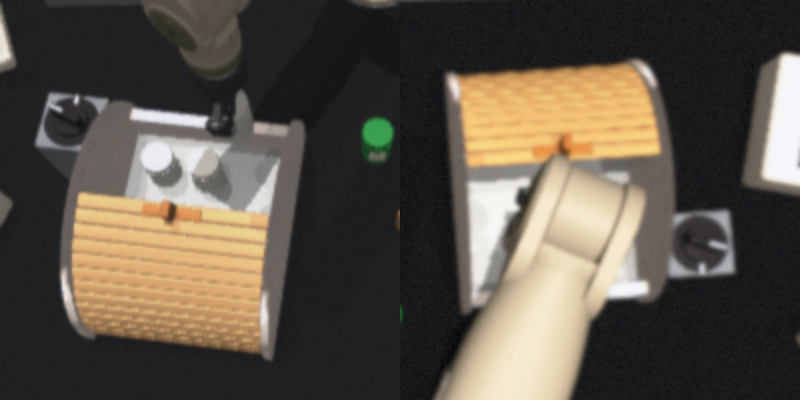

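Two jars stand upright in the row (158,163 and 207,168 in the left crop), and the third slot is free. Lowering the third jar.

```bash
python3 -m handwheel '[[[0,0,0.04],0],[[0,0,0.085],0],[[0,0,0.13],0],[[0,0,0.17],0],[[0,0,0.205],0],[[0,0,0.235],0],[[0,0,0.249],0],[[0,0,0.251],0]]'; python3 -m handwheel '[[[0,0,0],0],[[0,0,0.001],0],[[0,0,0.002],0]]';python3 -m handwheel '[[[0,0,0],0],[[0,0,0],0],[[0,0,0],0],[[0,0,0],0]]' 0; python3 -m handwheel '[[[0,0,-0.03],0],[[0,0,-0.07],0],[[0,0,-0.12],0],[[0,0,-0.17],0],[[0,0,-0.21],0],[[0,0,-0.25],0]]';  python3 -m handwheel '[[[0.045,0,0],8.5],[[0.09,0,0],17],[[0.13,0,0],25],[[0.13,0,0],33],[[0.13,0,0],41]]'
python3 - <<'E'
from h import *
im,d=save("top","top8");
c=(.638,-.2205,.05)
for o in viewer.tip_of("jar1","top")[:8]:
    u,v=o["location"]; w=at_z("top",u,v,.012); k=R.from_euler("z",-c[2]).apply(w-np.array([c[0],c[1],0])); print(round(o["score"],2),np.round([u,v]),np.round(w,3),np.round(k,3),im[int(v),int(u)])
save("scene","s8")
cv2.imwrite("pics/c8.png",np.hstack([cv2.resize(cv2.imread("pics/s8.png")[100:300,80:280],(400,400)),cv2.resize(cv2.imread("pics/top8.png")[80:280,260:460],(400,400))]))
go(w2c(c,(-.1,0,.33)),.05)
E
```

```text
t: 26.6
ee_pos: [0.5329, -0.1441, 0.0549]
eef_rot: [0.687, 0.726, -0.0, -0.001]
contact_force: [0.2, -0.3, -1.4]
grip_width: 0.0551
gripper_force: 33.2
t: 26.9
ee_pos: [0.5345, -0.1459, 0.0548]
eef_rot: [0.688, 0.726, 0.0, 0.001]
contact_force: [0.0, -1.6, 7.1]
grip_width: 0.0554
gripper_force: 34.0
t: 27.3
ee_pos: [0.5339, -0.1463, 0.0544]
eef_rot: [0.688, 0.725, 0.0, 0.0]
contact_force: [0.0, -0.0, -0.6]
grip_width: 0.0851
gripper_force: 0.0
t: 27.9
ee_pos: [0.5337, -0.1462, 0.3065]
eef_rot: [0.688, 0.725, 0.0, 0.001]
contact_force: [0.1, -0.4, -0.5]
grip_width: 0.0849
gripper_force: 0.0
t: 28.4
ee_pos: [0.5268, -0.0147, 0.3045]
eef_rot: [0.899, 0.437, 0.0, 0.0]
contact_force: [-0.3, -0.2, 0.5]
grip_width: 0.0849
gripper_force: 0.0
0.88 [138. 207.] [0.534 0.476 0.012] [-0.069  0.701  0.012] [20 18 23]
0.68 [313. 206.] [ 0.528 -0.15   0.012] [-0.106  0.076  0.012] [243 244 248]
0.62 [359. 200.] [ 0.546 -0.315  0.012] [-0.096 -0.09   0.012] [244 244 248]
0.48 [334. 204.] [ 0.532 -0.226  0.012] [-0.106 -0.     0.012] [243 243 247]
0.38 [254. 236.] [0.425 0.063 0.012] [-0.199  0.293  0.012] [187 168 141]
shift [-0.1585  0.1371 -0.0258] twist 49.3 yawnow 52.2
```

View pics/c8.png

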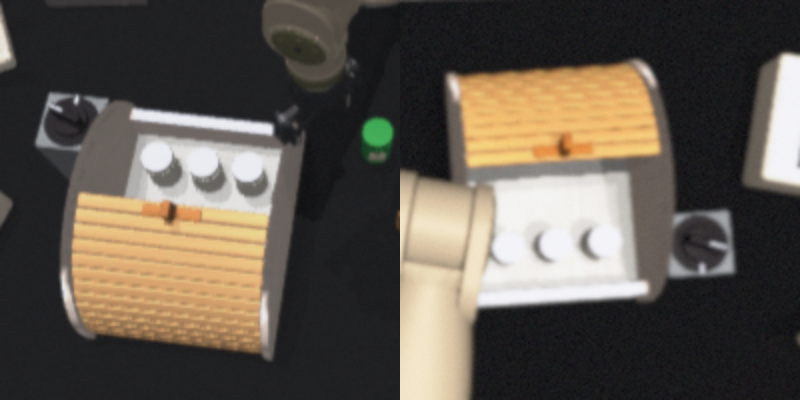

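```bash
python3 -m handwheel '[[[-0.01,0.04,-0.01],8.2],[[-0.02,0.08,-0.015],16.4],[[-0.03,0.12,-0.015],24.6],[[-0.04,0.16,-0.015],32.8],[[-0.05,0.2,-0.015],41],[[-0.06,0.24,-0.015],49.2],[[-0.0635,0.2518,-0.015],49.2],[[-0.0635,0.2518,-0.015],49.2]]' 0;python3 -m handwheel '[[[0,0,0],0],[[0,0,0],0]]'
python3 -c "
from h import *
go([.6855,-.2191,.2393],.057)"
```

```text
t: 29.35
ee_pos: [0.6869, -0.2244, 0.3163]
eef_rot: [1.0, 0.024, -0.001, -0.0]
contact_force: [-1.1, -0.4, -0.4]
grip_width: 0.0854
gripper_force: 0.0
t: 29.55
ee_pos: [0.6859, -0.2206, 0.3199]
eef_rot: [1.0, 0.025, 0.0, 0.0]
contact_force: [0.7, 1.4, 0.9]
grip_width: 0.0857
gripper_force: 0.0
shift [-0.0004 -0.0016  0.0806] twist -0.4 yawnow 2.9
```

```bash
python3 -m handwheel '[[[0,-0.0016,0.03],0],[[0,-0.0016,0.06],0],[[0,-0.0016,0.078],0],[[0,-0.0016,0.0806],0],[[0,-0.0016,0.0806],0]]' 0;python3 -m handwheel '[[[0,0,0],0],[[0,0,0],0],[[0,0,0],0],[[0,0,0],0],[[0,0,0],0],[[0,0,0],0]]' 1 30
python3 - <<'E'
from h import *
im,d=save("scene","s9")
c=(.638,-.2205,.05)
for o in viewer.tip_of("jar1","scene")[:8]:
    u,v=o["location"]; w=at_z("scene",u,v,.012); k=R.from_euler("z",-c[2]).apply(w-np.array([c[0],c[1],0])); print(round(o["score"],2),np.round([u,v]),np.round(w,3),np.round(k,3),im[int(v),int(u)])
E
```

```text
t: 30.05
ee_pos: [0.6858, -0.2188, 0.2396]
eef_rot: [1.0, 0.025, 0.0, 0.0]
contact_force: [0.8, -0.8, 0.4]
grip_width: 0.0851
gripper_force: 0.0
t: 30.65
ee_pos: [0.6865, -0.2191, 0.2389]
eef_rot: [1.0, 0.025, 0.0, -0.0]
contact_force: [-0.4, 3.0, 3.1]
grip_width: 0.0139
gripper_force: 31.5
0.89 [377. 227.] [0.565 0.484 0.012] [-0.038  0.707  0.012] [17 18 19]
0.81 [207. 189.] [ 0.527 -0.146  0.012] [-0.107  0.08   0.012] [154 150 143]
0.79 [267. 175.] [0.432 0.066 0.012] [-0.191  0.296  0.012] [30 76 41]
0.76 [184. 190.] [ 0.546 -0.228  0.012] [-0.092 -0.003  0.012] [113 111 106]
0.41 [165. 186.] [ 0.54  -0.301  0.012] [-0.102 -0.075  0.012] [57 57 56]
```

```bash
python3 -m handwheel '[[[-0.0168,0,-0.0029],0],[[-0.0358,0,-0.0048],0],[[-0.0549,0,-0.005],0],[[-0.074,0,-0.0037],0],[[-0.0929,0,-0.0008],0],[[-0.1114,0,0.0036],0],[[-0.1296,0,0.0095],0],[[-0.1472,0,0.0168],0]]';  python3 -m handwheel '[[[0,0,0],0]]'; python3 -m handwheel '[[[-0.017,0,0.0089],0],[[-0.0331,0,0.0191],0],[[-0.0485,0,0.0305],0],[[-0.0627,0,0.0431],0],[[-0.076,0,0.0571],0],[[-0.0881,0,0.0718],0],[[-0.0988,0,0.0876],0],[[-0.1084,0,0.1046],0]]';  python3 -m handwheel '[[[0,0,0],0],[[0,0,0],0]]'
```

```text
t: 31.55
ee_pos: [0.5407, -0.2264, 0.2222]
eef_rot: [1.0, 0.025, 0.003, -0.0]
contact_force: [6.2, 2.8, -1.3]
grip_width: 0.0135
gripper_force: 30.5
t: 31.65
ee_pos: [0.5378, -0.2265, 0.2211]
eef_rot: [1.0, 0.024, -0.0, -0.001]
contact_force: [0.2, 2.6, -3.5]
grip_width: 0.0137
gripper_force: 31.8
t: 32.45
ee_pos: [0.4314, -0.2319, 0.1177]
eef_rot: [1.0, 0.025, 0.001, -0.0]
contact_force: [1.4, 4.5, 3.7]
grip_width: 0.0135
gripper_force: 34.2
t: 32.65
ee_pos: [0.4307, -0.2319, 0.1167]
eef_rot: [1.0, 0.024, -0.001, -0.001]
contact_force: [1.0, 2.5, -5.9]
grip_width: 0.0138
gripper_force: 32.7
```

```bash
python3 -m handwheel '[[[-0.003,0,0.006],0],[[-0.0057,0,0.0117],0],[[-0.0085,0,0.0185],0],[[-0.011,0,0.0249],0],[[-0.0118,0,0.0275],0],[[-0.0118,0,0.0275],0],[[-0.0118,0,0.0275],0],[[-0.0118,0,0.0275],0]]'
```

```text
t: 33.45
ee_pos: [0.4192, -0.2325, 0.09]
eef_rot: [1.0, 0.025, -0.0, -0.0]
contact_force: [-2.3, 4.7, 0.9]
grip_width: 0.0135
gripper_force: 34.3
```

```bash
python3 -m handwheel '[[[-0.001,0,0.003],0],[[-0.002,0,0.006],0],[[-0.002,0,0.006],0],[[-0.002,0,0.006],0]]'
```

```text
t: 33.85
ee_pos: [0.4189, -0.2327, 0.0887]
eef_rot: [1.0, 0.025, 0.002, 0.001]
contact_force: [-7.8, 14.6, 37.7]
grip_width: 0.0136
gripper_force: 39.7
```

```bash
python3 -m handwheel '[[[0,0,-0.003],0]]'; python3 -m handwheel '[[[0,0,0],0],[[0,0,0],0],[[0,0,0],0],[[-0.005,0,-0.03],0],[[-0.01,0,-0.08],0],[[-0.01,0.04,-0.13],0],[[-0.01,0.08,-0.18],0],[[0,0.12,-0.2],0]]' 0;  python3 -m handwheel '[[[0,0.04,0],0],[[0.01,0.06,0],0],[[0.01,0.075,0],0],[[0.01,0.075,0],0],[[0.01,0.075,0],0]]'
python3 fin.py w10 door_grip:.1106 dial_grip:.196 dial_mark:.172 dial_pointer:.206
```

```text
t: 33.95
ee_pos: [0.4189, -0.2326, 0.0891]
eef_rot: [1.0, 0.025, 0.002, 0.0]
contact_force: [5.8, 5.2, -7.7]
grip_width: 0.0138
gripper_force: 33.1
t: 34.75
ee_pos: [0.419, -0.3364, 0.2769]
eef_rot: [1.0, 0.025, 0.001, 0.001]
contact_force: [2.0, -1.2, 0.4]
grip_width: 0.0856
gripper_force: 0.0
t: 35.25
ee_pos: [0.4324, -0.4097, 0.2731]
eef_rot: [1.0, 0.024, -0.001, -0.001]
contact_force: [-0.6, 1.0, 0.2]
grip_width: 0.0853
gripper_force: 0.0
[ 0.43249845 -0.40921501  0.2734266 ]
door_grip 0.74 [ 79. 169.] [ 0.426 -0.229  0.111]
dial_grip 0.74 [309.  61.] [ 0.531 -0.439  0.196]
dial_mark 0.66 [304. 119.] [ 0.492 -0.443  0.172]
dial_pointer 0.57 [356.  71.] [ 0.526 -0.468  0.206]
```

View pics/w10.png

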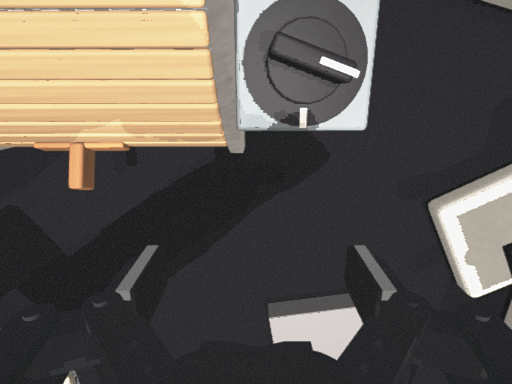

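```bash
python3 - <<'E'
from h import *
d=np.load("pics/w10.npy")
for u,v in((290,48),(310,60),(325,62),(348,70),(330,95),(350,115),(304,118)):
    print(u,v,np.round(at_depth("wrist",u,v,d[v,u]),4))
a=at_z("wrist",277,46,.206);b=at_z("wrist",358,72,.206);print(a,b,"mid",(a+b)/2,np.linalg.norm(b-a),"ang",np.degrees(np.arctan2(*(b-a)[1::-1])))
m=at_z("wrist",304,118,.172);c=(a+b)/2; print("mark",m,np.degrees(np.arctan2(*(m-c)[1::-1])),np.linalg.norm((m-c)[:2]))
E
```

```text
290 48 [ 0.5372 -0.4245  0.2098]
310 60 [ 0.5311 -0.4376  0.2091]
325 62 [ 0.5302 -0.4467  0.211 ]
348 70 [ 0.5264 -0.4619  0.21  ]
330 95 [ 0.5111 -0.4612  0.1721]
350 115 [ 0.4972 -0.4787  0.1715]
304 118 [ 0.4932 -0.4431  0.1729]
[ 0.53841131 -0.41663704  0.206     ] [ 0.52587602 -0.46954354  0.206     ] mid [ 0.53214367 -0.44309029  0.206     ] 0.054371233472752176 ang -103.3294537692505
mark [ 0.49310316 -0.44320048  0.172     ] -179.83828248485077 0.039040658901047604
```

```bash
python3 -c "
from h import *
go([.531,-.4415,.186],np.radians(76.7))"; python3 -m handwheel '[[[0.02,0.005,0],-8.5],[[0.04,0.01,0],-17],[[0.06,0.015,0],-25.5],[[0.08,0.02,0],-34],[[0.09,0.023,0],-42.5],[[0.096,0.026,0],-51],[[0.0965,0.0275,0],-59.5],[[0.0965,0.0275,0],-68]]' 0.4
python3 -m handwheel '[[[0,0,0],-5.9],[[0,0,0],-5.9],[[0,0,0],-5.9]]'; python3 fin.py w11; python3 -c "
from h import *
go([.531,-.4415,.186],np.radians(76.7))"
```

```text
shift [0.0964 0.0373 0.0882] twist -73.8 yawnow 2.9
t: 36.3
ee_pos: [0.531, -0.432, 0.2738]
eef_rot: [0.813, 0.582, -0.0, 0.0]
contact_force: [-0.3, 0.2, -0.2]
grip_width: 0.0512
gripper_force: 0.0
t: 36.6
ee_pos: [0.5306, -0.4321, 0.2741]
eef_rot: [0.785, 0.62, -0.0, 0.0]
contact_force: [-0.1, 0.6, -0.9]
grip_width: 0.0515
gripper_force: 0.0
[ 0.53058362 -0.43219691  0.27408594]
shift [-0.0089  0.0025  0.0881] twist -0.1 yawnow 76.6
```

View pics/w11.png

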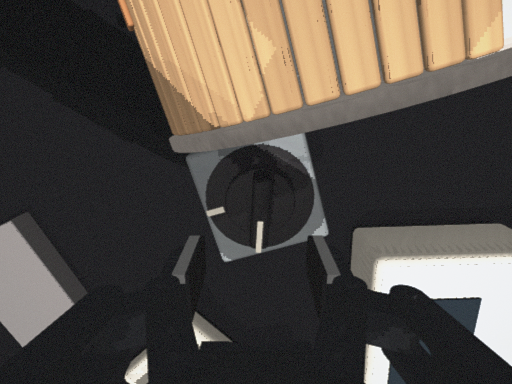

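```bash
python3 -m handwheel '[[[-0.008,0.0025,0],0],[[-0.009,0.0025,0.03],0],[[-0.009,0.0025,0.06],0],[[-0.009,0.0025,0.08],0],[[-0.009,0.0025,0.0875],0],[[-0.009,0.0025,0.0875],0],[[-0.009,0.0025,0.0875],0]]'; python3 -m handwheel '[[[0,0,0],0],[[0,0,0],0],[[0,0,0],0],[[0,0,0],0],[[0,0,0],0]]' 1 30
```

```text
t: 37.35
ee_pos: [0.5313, -0.4425, 0.1875]
eef_rot: [0.784, 0.62, 0.0, 0.001]
contact_force: [0.5, -0.2, 0.9]
grip_width: 0.0512
gripper_force: 0.0
t: 37.85
ee_pos: [0.5316, -0.4423, 0.1876]
eef_rot: [0.784, 0.621, 0.0, 0.001]
contact_force: [0.8, 0.8, 5.4]
grip_width: 0.0132
gripper_force: 33.6
```

```bash
python3 -m handwheel '[[[0,0,0],7],[[0,0,0],14],[[0,0,0],21],[[0,0,0],28],[[0,0,0],35],[[0,0,0],42],[[0,0,0],49],[[0,0,0],56]]';python3 -m handwheel '[[[0,0,0],7],[[0,0,0],14],[[0,0,0],19],[[0,0,0],19],[[0,0,0],19],[[0,0,0],19]]'; python3 fin.py w12; python3 -c "
from h import *
print(sensors.read_state()['moment']);go([.531,-.4415,.186],.05)"
```

```text
t: 38.65
ee_pos: [0.5308, -0.4416, 0.1876]
eef_rot: [0.984, 0.177, 0.0, 0.0]
contact_force: [-1.7, 2.1, 7.2]
grip_width: 0.0132
gripper_force: 33.7
t: 39.25
ee_pos: [0.5307, -0.4412, 0.1876]
eef_rot: [1.0, 0.015, 0.0, -0.0]
contact_force: [-2.7, 2.8, 8.1]
grip_width: 0.0129
gripper_force: 33.9
[ 0.53073681 -0.44120078  0.18759923]
[ 0.63082597  0.32095478 -0.09365987]
shift [0.0003 0.0003 0.0016] twist -1.1 yawnow 1.7
```

View pics/w12.png

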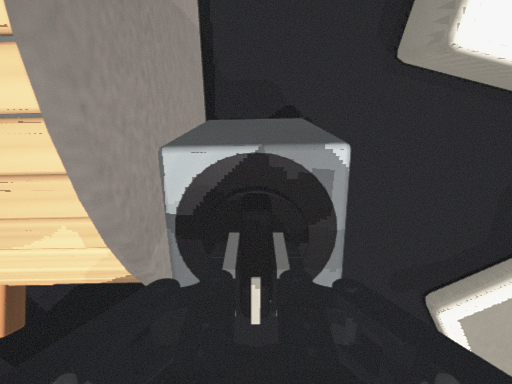

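```bash
python3 -m handwheel '[[[0,0,-0.004],0],[[0,0,-0.008],0],[[0,0,-0.012],0],[[0,0,-0.016],0],[[0,0,-0.016],0],[[0,0,-0.016],0],[[0,0,-0.016],0],[[0,0,-0.016],0]]' 1 40; python3 -c "
from h import *
print(sensors.read_state()['moment'])"
```

```text
t: 40.1
ee_pos: [0.5306, -0.4412, 0.2018]
eef_rot: [1.0, 0.015, -0.0, -0.001]
contact_force: [0.9, 4.6, -5.8]
grip_width: 0.0137
gripper_force: 42.4
[ 0.7975851  -0.16672944 -0.03832521]
```

```bash
python3 -m handwheel '[[[0,0,0.001],0],[[0,0,0.001],0],[[0,0,0.001],0],[[0,0,0.001],0]]' 0.6; python3 -m handwheel '[[[0,0,-0.03],0],[[-0.01,0,-0.08],0],[[-0.05,0,-0.1],0],[[-0.09,0,-0.1],0],[[-0.13,0,-0.1],0],[[-0.16,0,-0.1],0],[[-0.16,0,-0.1],0]]'
python3 - <<'E'
from h import *
for n in("wrist","top","scene"): save(n,"f"+n)
w=cv2.imread("pics/fwrist.png"); t=cv2.resize(cv2.imread("pics/ftop.png")[80:272,110:440],None,fx=.85,fy=1); s=cv2.imread("pics/fscene.png")[90:290,90:370]
h=np.zeros((392,280,3),np.uint8); h[:192]=cv2.resize(t,(280,192)); h[192:]=s
cv2.imwrite("pics/cf.png",np.hstack([cv2.copyMakeBorder(w,0,8,0,0,0),h]))
d=np.load("pics/fwrist.npy")
for o in viewer.tip_of("dial_grip","wrist")[:1]:
    u,v=map(int,o["location"]); print(u,v,at_depth("wrist",u,v,d[v,u]))
E
```

```text
t: 40.5
ee_pos: [0.5311, -0.4426, 0.2023]
eef_rot: [1.0, 0.015, 0.001, 0.001]
contact_force: [0.4, -0.3, 0.7]
grip_width: 0.0343
gripper_force: 0.0
t: 41.2
ee_pos: [0.3678, -0.447, 0.3028]
eef_rot: [1.0, 0.013, -0.0, 0.001]
contact_force: [-0.3, -0.8, -0.8]
grip_width: 0.0344
gripper_force: 0.0
```

View pics/cf.png

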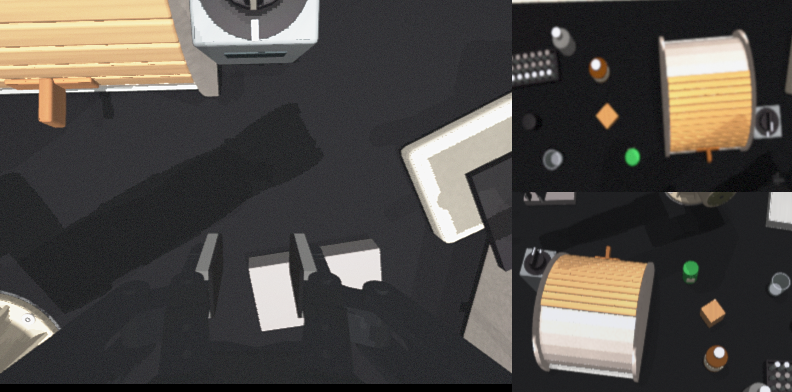

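```bash
python3 - <<'E'
from h import *
d=np.load("pics/fwrist.npy")
for v in(88,95,103,108): print(np.round(at_depth("wrist",49,v,d[v,49]),4))
for u,v in((253,4),(254,8)): print(np.round(at_depth("wrist",u,v,d[v,u]),4))
print(sensors.read_state()["t"])
E
```

```text
[ 0.4469 -0.234   0.1142]
[ 0.4402 -0.2354  0.1182]
[ 0.4324 -0.2352  0.1199]
[ 0.4277 -0.2365  0.1232]
[ 0.5062 -0.4406  0.2072]
[ 0.5064 -0.4413  0.1961]
41.4
```

```bash
python3 -c "
from h import *
print(workorder.job_done())"
```

```text
the job is handed in; nothing more can be done
None
```

I handed the job in at 41 s. All three white jars stand upright inside the cabinet, the door is shut against its stop, and the dial is at the white mark, pulled out about 14 mm. The beaker, carton and amber bottle were left standing; no verdict came back.

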